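Seat the blocks on their parallels in the spring-jaw vise

TASK

First slide the two parallels of the vise so that they stick out the same length at both ends, then set every bevelled aluminium block from the tray into its own station of the vise (any station), resting loosely on the spring jaws with its bevels along the parallels. Only when all the blocks stand in the jaws, tap each one down with the wooden tapping bar, never with the gripper itself, until it sits level and firmly on both parallels and they no longer slide. To prove it, press lightly with the fingers on one end of the front parallel (nearer the robot), then on an end of the rear one alone, and leave the tapping bar lying on the rubber mat again and the bolts in the tray.

Things in the scene. Friction and masses are not known exactly. Their poses are not given: they have to be found in the camera images.
- vise: fixed spring-jaw vise: grey bed 150 x 212 mm, 15 mm thick, two dark rails (tops 45 mm up, inner faces 72 mm apart). Origin under its middle at bench level; z up, y along jaws and parallels, x away from the robot. Three stations 76 mm apart along y, each with two sprung steel jaw plates 42 mm long, round noses of 3.5 mm radius, nose tops 55 mm up, noses 34 mm apart when empty
- station_0 (a point): left (+y) station: the centre of a fully seated block, 43 mm above the bench; axes as the vise. A block let in first rests by its lower bevels on the noses, its centre 20 mm above this point (it may lean a little); about 15 to 22 N, pressed slowly (the plates are damped: quick blows meet more), drives it down until they snap over its upper bevels and hold it on the parallels
- station_1 (a point): middle station: the centre of a fully seated block, as above. A block in a station is free for fingers only at its two ends (along y) and on top; the gap between neighbouring blocks is 30 mm
- station_2 (a point): right (-y) station: the centre of a fully seated block, as above
- parallel_front (a joint): front parallel: steel bar 8 mm wide, 15 mm high (15 to 30 mm above the bench), 238 mm long, lying along y on the vise bed, its centre line 11 mm to the -x side of the vise's middle. Value: shift along the vise's +y in m; 0 = sticks out 13 mm at both ends of the bed; range -0.035 to 0.035. Slides with about 1.5 N when no block sits on it; with blocks seated it takes about 8 N or more
- parallel_rear (a joint): rear parallel: steel bar 8 mm wide, 15 mm high (15 to 30 mm above the bench), 238 mm long, lying along y on the vise bed, its centre line 11 mm to the +x side of the vise's middle. Value: shift along the vise's +y in m; 0 = sticks out 13 mm at both ends of the bed; range -0.035 to 0.035. Slides with about 1.5 N when no block sits on it; with blocks seated it takes about 8 N or more
- parallel_front_left (a point): centre of the +y end face of the front parallel
- parallel_front_right (a point): centre of the -y end face of the front parallel
- parallel_rear_left (a point): centre of the +y end face of the rear parallel
- parallel_rear_right (a point): centre of the -y end face of the rear parallel
- block_0: aluminium block 44 x 46 x 26 mm (x, y, z) with 8 mm 45-degree bevels along its four y edges, 0.16 kg; origin at its centre, z up at the start (either z face may be up). Seated, its underside lies 30 mm and its top 56 mm above the bench. One of the three may be absent
- block_1: aluminium block 44 x 46 x 26 mm (x, y, z) with 8 mm 45-degree bevels along its four y edges, 0.16 kg; origin at its centre, z up at the start (either z face may be up). Seated, its underside lies 30 mm and its top 56 mm above the bench. One of the three may be absent
- block_2: aluminium block 44 x 46 x 26 mm (x, y, z) with 8 mm 45-degree bevels along its four y edges, 0.16 kg; origin at its centre, z up at the start (either z face may be up). Seated, its underside lies 30 mm and its top 56 mm above the bench. One of the three may be absent
- tray: fixed shallow aluminium tray 112 x 220 mm, wall 3 mm, rim 12 mm and inner floor 3 mm above the bench; origin under its centre at bench level. The blocks lie in it with their bevels about along its x
- bolt_0: M10 bolt standing on its head among the blocks, 17 x 20 x 40 mm; origin under its head. Not to be used; it stays in the tray (it may tip over there)
- bolt_1: a second such bolt
- tapping_bar: wooden tapping bar 36 x 96 x 40 mm (x, y, z), 0.16 kg, rounded edges; origin at its centre, y along it. Held along the vise over one station it clears the neighbouring blocks by 5 mm, and keeps a leaning block level as it goes down. Lies on the mat at the start
- mat: fixed rubber mat 90 x 140 mm, 3 mm thick; origin under its centre at bench level
There are look-alikes about, which are no part of the job. There is more than one size of the tapping_bar; the job needs the larger.

How it is judged:
By the outcome, as a careful person would: the job done as asked, in the order asked, and still so for the second after the job is handed in, with the robot touching nothing.
Of block_0, block_1, block_2 only 2 to 3 are there at a start; the rules pass over those that are not, and their reading is None.
At some moment in a run one of tapping_bar may be knocked a few centimetres aside while the robot is not near it.
Once in a run the grip may slacken for a moment while it holds something.
It also fails if it takes over 210 s, if anything falls off the work surface, if the arm or the gripper's body presses on something with over 40 N, if the wrist force passes 120 N, or if a joint passes its speed limit or range.

ROBOT

A 6-joint arm with a two-finger parallel gripper is mounted at the origin on the work surface; the furniture and walls round the work are solid. World frame = base frame: x ahead of the robot, y to its left, z up, the work surface at z = 0. Lengths are in m, angles in degrees, forces in N, time in s.
With the tool pointing down it reaches from about 0.325 to 0.85 m from the base axis. Payload 15.5 kg.
Tool frame: the origin (TCP) lies midway between the tips of the shut fingers; the grasp point (between the pads) lies 19 mm behind it; z points along the fingers, y is the line along which they close (so a half turn about z gives the same grasp; the last joint's range is limited). The gripper opens to 91 mm and grips with 3 to 60 N. Pads are 32 mm wide; open, the fingers measure 118 mm over their backs; the gripper's body (76 mm by 178 mm) begins 60 mm behind the grasp point.
Start: joints at [-77.836, 28.281, 77.091, -0, 74.628, -5.472], TCP at [0.189, -0.596, 0.214] pointing down, gripper open.
Joint ranges: [-166.48, 166.48], [-47.26, 123.95], [12.59, 153.08], [-70.14, 250.14], [6.76, 159.57], [-176.63, 176.63]. Speed limits (degrees/s): [108.29, 108.29, 147.25, 172.46, 172.46, 172.46].

INTERFACE

Orientations are given as a 3x3 rotation matrix whose columns are the frame's x, y, z axes.
In Python, from bench import ctrl gives the robot as it stands. The module is installed in compiled form; this text tells all that it offers. Calls block until the motion is done:
- ctrl.goto(position, orientation): joint-space move of the TCP to a pose.
- ctrl.move_l(position, vel=0.15, ori=None, contact_N=None): straight line of the TCP; ori=None keeps the orientation; vel is the mean speed in m/s. With contact_N (N) it stops when the force on the tool has changed by that much, and returns True; else False.
- ctrl.movej(angles): joint-space move.
- ctrl.command_gripper(opening): opening from 0.0 (shut) to 1.0 (fully open); the grip force is fixed at half the most; returns when the fingers have stopped.
- ctrl.sleep(seconds).
- ctrl.ik(position, orientation): joint angles nearest the present ones, or None.
- ctrl.read_camera(name): name is "side" or "top" or "wrist"; returns the picture (384x512x3 uint8, blue, green, red); there is no depth.
- ctrl.camera_params(name): a dict with "fx", "fy", "cx", "cy" (pixels), "pose" (4x4, takes a point from camera to world coordinates); the wrist camera has in their place "T_tool_cam" (4x4, takes a point from camera to tool coordinates, whose origin is the TCP and whose axes are the flange's). Camera axes: x right, y up, looking along -z (the intrinsics and any distortion apply to the point x, -y, -z); pixel columns grow to the right and rows downward; lengths in m; the calibration is good to about 2 mm. A picture is of the moment at which its call begins: read the wrist's pose just before it. camera_params takes no time and is no camera call.
A pose or a line that the arm cannot do raises ctrl.MotionError and nothing moves.
- ctrl.sign_off(): hands the job in; it is judged then, once.
Readings, each from a call of its own:
- ctrl.current_t(): time.
- ctrl.current_q(): joint angles.
- ctrl.current_dq(): joint speeds.
- ctrl.current_effort(): joint torques, N m.
- ctrl.current_tool_pos(): TCP position.
- ctrl.current_eef_rot(): TCP orientation.
- ctrl.current_contact_force(): force on the tool from outside, world axes, zero at the start.
- ctrl.current_wrist_torque(): the same for the moment, N m.
- ctrl.current_grip_width(): opening from 0.0 (shut) to 1.0 (fully open).
- ctrl.current_grasp_force(): force on a finger pad.
Only numpy, scipy, OpenCV 4.12 (cv2) and the standard library are available. Lean on these libraries where they do the work, as an engineer would, in place of code of your own. Each camera call takes 0.05 s, during which the arm holds its last target. There are 200 camera calls.

## Working session

There is one attempt and no reset: what is moved stays moved. The work goes in short steps, each a Python script; the robot and the scene stay as the last script left them, time stands still between calls to the robot, and variables do not carry over. Pictures are saved under pics/ and viewed, at most 14 in all, crops included, and the job is handed in when it is done.

```bash
ls; mkdir -p pics
python3 - <<'E'
from bench import ctrl
import cv2,numpy as np
for n in("top","side","wrist"):
    p=ctrl.camera_params(n);print(n,p)
    cv2.imwrite(f"pics/{n}0.png",ctrl.read_camera(n))
print(ctrl.current_eef_rot(),ctrl.current_grip_width(),ctrl.current_t())
E
```

```text
pics
top {'fx': 390.6789470661078, 'fy': 390.6789470661078, 'cx': 257.8059167129005, 'cy': 189.64050896171491, 'pose': array([[-0.01266694,  0.98500637, -0.17205232,  0.23335079],
       [-0.99981824, -0.01002476,  0.01621703, -0.01892291],
       [ 0.0142491 ,  0.17222647,  0.98495432,  1.07352069],
       [ 0.        ,  0.        ,  0.        ,  1.        ]])}
side {'fx': 348.947386346075, 'fy': 348.947386346075, 'cx': 251.59279825219082, 'cy': 191.33425963651294, 'pose': array([[ 0.98737583,  0.08967713, -0.13056409,  0.30161472],
       [-0.157311  ,  0.65145879, -0.74219586, -0.65915964],
       [ 0.01849913,  0.75336542,  0.65734186,  0.64033683],
       [ 0.        ,  0.        ,  0.        ,  1.        ]])}
wrist {'fx': 283.4224406680156, 'fy': 283.4224406680156, 'cx': 254.64721096787045, 'cy': 195.82768905845904, 'T_tool_cam': array([[ 3.86543679e-04,  9.58368800e-01,  2.85532999e-01,
         8.15696224e-02],
       [ 9.99999679e-01, -1.70227919e-04, -7.82404938e-04,
         2.17835397e-04],
       [-7.01226794e-04,  2.85533210e-01, -9.58368559e-01,
        -1.71770436e-01],
       [ 0.00000000e+00,  0.00000000e+00,  0.00000000e+00,
         1.00000000e+00]])}
[[ 9.53000091e-01  3.02969944e-01 -1.99201280e-04]
 [ 3.02970003e-01 -9.52999734e-01  8.27691680e-04]
 [ 6.09269347e-05 -8.49142258e-04 -9.99999638e-01]] 1.0000647819344044 0.15
```

View pics/top0.png

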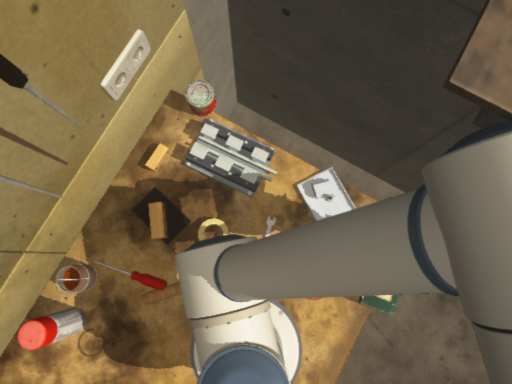

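View pics/side0.png

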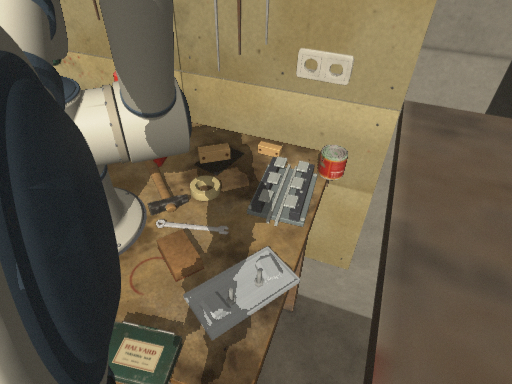

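```bash
cat > h.py <<'E'
from bench import ctrl
import cv2,numpy as np
def rot(a):  # tool down, tool x axis at world angle a (deg)
    a=np.radians(a);c,s=np.cos(a),np.sin(a)
    return np.array([[c,s,0],[s,-c,0],[0,0,-1.]])
def campose(n):
    p=ctrl.camera_params(n)
    if n!="wrist": return p,p["pose"]
    T=np.eye(4);T[:3,:3]=ctrl.current_eef_rot();T[:3,3]=ctrl.current_tool_pos()
    return p,T@p["T_tool_cam"]
def pix2w(cam,uv,z):
    p,T=cam;u,v=uv
    d=T[:3,:3]@np.array([(u-p["cx"])/p["fx"],-(v-p["cy"])/p["fy"],-1])
    return T[:3,3]+d*(z-T[2,3])/d[2]
def w2pix(cam,X):
    p,T=cam;c=T[:3,:3].T@(np.asarray(X)-T[:3,3])
    return np.array([p["cx"]-p["fx"]*c[0]/c[2],p["cy"]+p["fy"]*c[1]/c[2]])
def snap(n,name):
    cam=campose(n);im=ctrl.read_camera(n);cv2.imwrite(f"pics/{name}.png",im)
    np.save(f"pics/{name}.npy",np.array([cam],dtype=object),allow_pickle=True)
    return im,cam
def load(name): return tuple(np.load(f"pics/{name}.npy",allow_pickle=True)[0])
E
python3 - <<'E'
from h import *
t=campose("top");s=campose("side")
for n,uv,z in[("vise",(229,157),.04),("par l?",(275,174),.03),("vise corner",(205,120),.045),("bar",(157,218),.04),("small",(156,156),.02)]:print(n,pix2w(t,uv,z).round(3))
for n,uv,z in[("tray",(243,290),.01),("c1",(186,297),.012),("c2",(264,249),.012),("c3",(299,284),.012),("c4",(211,338),.012),("bar",(215,152),.04)]:print(n,pix2w(s,uv,z).round(3))
E
```

```text
vise [0.505 0.041 0.04 ]
par l? [ 0.459 -0.084  0.03 ]
vise corner [0.609 0.107 0.045]
bar [0.341 0.231 0.04 ]
small [0.515 0.244 0.02 ]
tray [ 0.36  -0.252  0.01 ]
c1 [ 0.244 -0.253  0.012]
c2 [ 0.423 -0.153  0.012]
c3 [ 0.479 -0.257  0.012]
c4 [ 0.287 -0.346  0.012]
bar [0.34  0.211 0.04 ]
```

View now.

Run:
```python
from h import *
for n,p,a in[("tray1",(.36,-.25,.17),29),("vise1",(.505,.04,.2),158)]:
    ctrl.goto(np.array(p),rot(a)); print(ctrl.current_tool_pos(),ctrl.current_q().round(1) if hasattr(ctrl.current_q(),'round') else ctrl.current_q())
    snap("wrist",n)
snap("top","top1");print(ctrl.current_t())
for n in("tray1","vise1"):
    im=cv2.imread(f"pics/{n}.png");cv2.imwrite(f"pics/{n}b.png",cv2.resize(im,(800,600),interpolation=cv2.INTER_CUBIC))
```

```text
[ 0.36028229 -0.25105193  0.17017294] [-42.7  16.8 105.5  -0.   57.7  18.4]
[0.50498185 0.03928543 0.19990469] [ -2.3  19.7  94.6  -0.   65.7 -70.2]
3.175
```

View pics/tray1b.png

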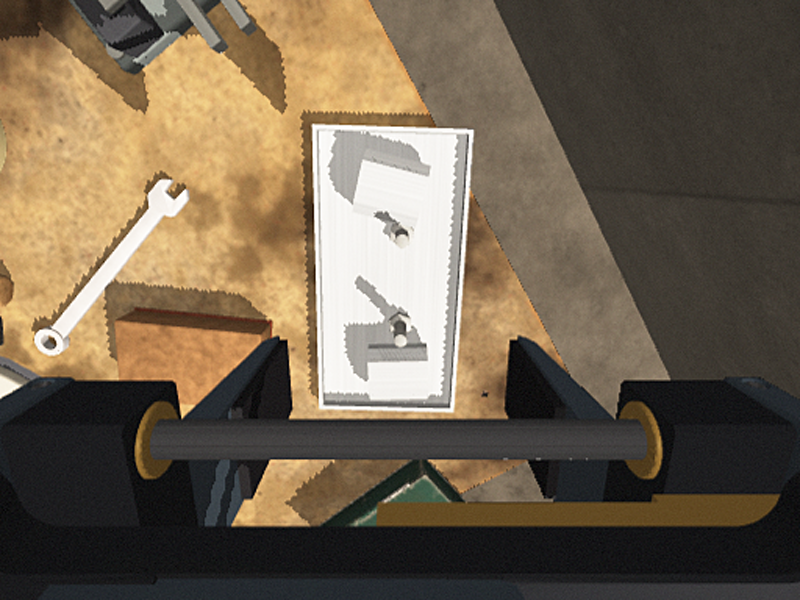

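View pics/vise1b.png

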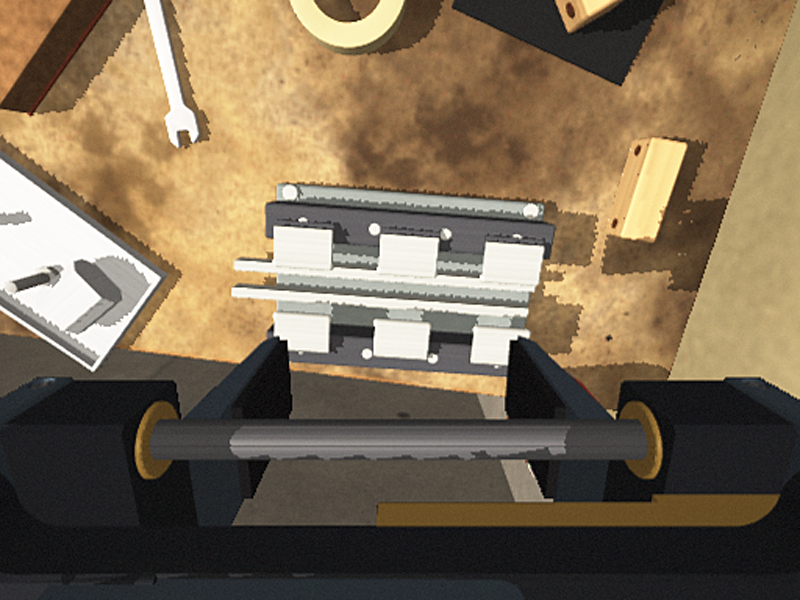

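Run:
```python
import cv2
im=cv2.imread("pics/vise1.png")[105:245,140:365];cv2.imwrite("pics/vise1c.png",cv2.resize(im,None,fx=3.5,fy=3.5,interpolation=cv2.INTER_CUBIC))
im=cv2.imread("pics/tray1.png")[75:268,190:312];im=cv2.rotate(im,cv2.ROTATE_90_CLOCKWISE);cv2.imwrite("pics/tray1c.png",cv2.resize(im,None,fx=4,fy=4,interpolation=cv2.INTER_CUBIC))
```

```text
(no output)
```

View pics/vise1c.png

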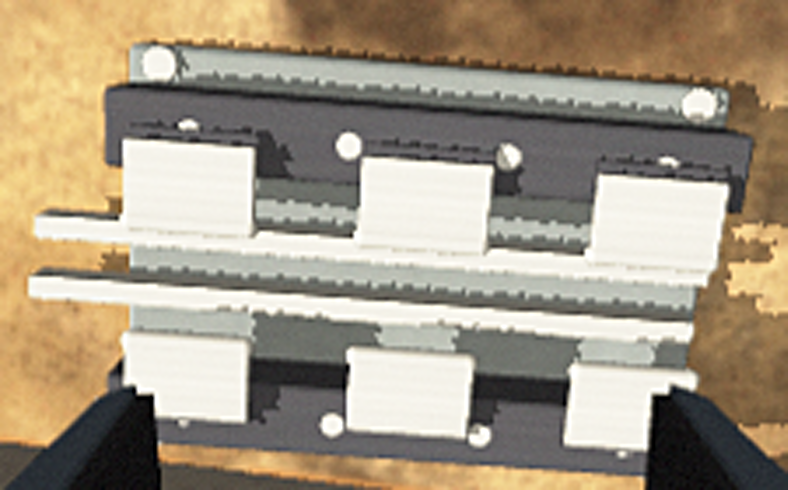

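View pics/tray1c.png

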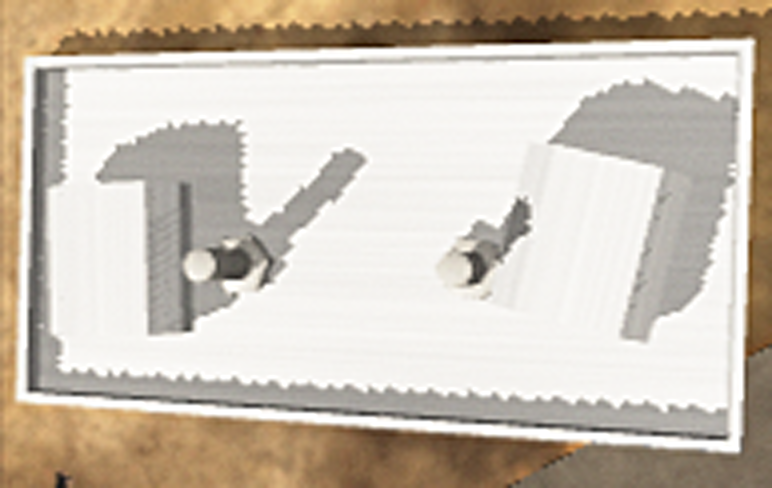

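```bash
cat > est.py <<'E'
from h import *
from scipy.optimize import least_squares
cv_=load("vise1");ct=load("tray1")
def V(c): return (140+(c[0]+.5)/3.5-.5,105+(c[1]+.5)/3.5-.5)
def T(c): return (190+(c[1]+.5)/4-.5,75+192-((c[0]+.5)/4-.5))
N=None
F=[((132,45),.015,-75,-106),((725,92),.015,-75,106),((107,125),.045,N,-106),((748,165),.045,N,106)]
for (c,x,y) in [((123,232),-18.5,-97),((253,237),-18.5,-55),((356,247),-18.5,-21),((485,254),-18.5,21),((587,262),-18.5,55),((715,272),-18.5,97),
 ((124,333),18,-97),((250,338),18,-55),((348,347),18,-21),((472,354),18,21),((568,363),18,55),((695,372),18,97)]: F.append((c,.054,x,y))
P=[(pix2w(cv_,V(c),z)*1e3,x,y) for c,z,x,y in F]
def tov(p,X):
    a=p[2];c,s=np.cos(a),np.sin(a);d=X[:2]-p[:2];return np.array([c*d[0]+s*d[1],-s*d[0]+c*d[1]])
def res(p):
    r=[]
    for X,x,y in P:
        v=tov(p,X)
        r+= [0 if x is N else v[0]-x, v[1]-y]
    return r
s=least_squares(res,[505,40,-.38]);p=s.x
if __name__=="__main__":
    print("vise",p[:2],np.degrees(p[2]));print(np.round(np.array(s.fun).reshape(-1,2),1).tolist())
    for n,c in[("fL",(35,213)),("fL2",(35,235)),("rL",(29,275)),("rL2",(29,298)),("rR",(693,322)),("rR2",(693,340))]: print(n,tov(p,pix2w(cv_,V(c),.030)*1e3).round(1))
    for n,c in[("tl",(22,57)),("tr",(755,40)),("br",(740,450)),("bl",(18,402))]: print(n,pix2w(ct,T(c),.012).round(4))
    for n,(a,b) in{"A":((145,180),(148,335)),"B":((662,168),(622,335))}.items():
        A,B=[pix2w(ct,T(c),.029) for c in(a,b)];d=(B-A)[:2];L=np.hypot(*d);d/=L
        O=pix2w(ct,T((300,250)),.029)[:2];nrm=np.array([-d[1],d[0]])
        X=pix2w(ct,T((117,255) if n=="A" else (590,240)),.029)[:2];m=(A+B)[:2]/2
        if nrm@(X-m)<0:nrm=-nrm
        print(n,"len",L,"centre",m+.014*nrm,"bevel dir deg",np.degrees(np.arctan2(d[1],d[0])))
    for n,c in[("b1",(250,262)),("b2",(485,280))]:print(n,pix2w(ct,T(c),.005).round(4))
E
python3 est.py
```

```text
vise [514.60720485  40.02346082] -26.399627932141605
[[0.7, 2.0], [1.1, -2.4], [0.0, 1.7], [0.0, -0.5], [1.7, 0.1], [0.2, 0.4], [1.0, 0.1], [0.2, 0.4], [0.4, 0.1], [0.6, 0.6], [-0.2, 0.3], [-1.6, 0.5], [-0.9, -0.5], [-1.6, -0.6], [-0.8, -1.9], [-0.8, -0.5]]
fL [ -15.8 -133.9]
fL2 [  -8.  -134.2]
rL [   6.7 -136.7]
rL2 [  15.2 -137. ]
rR [  6.3 100.9]
rR2 [ 13.  101.9]
tl [ 0.2352 -0.2454  0.012 ]
tr [ 0.4328 -0.1437  0.012 ]
br [ 0.4833 -0.2427  0.012 ]
bl [ 0.2884 -0.3447  0.012 ]
A len 0.04635735361389205 centre [ 0.29972912 -0.28480282] bevel dir deg -59.86132595581327
B len 0.04510294657526486 centre [ 0.42138074 -0.21197856] bevel dir deg -73.9045053271484
b1 [ 0.3341 -0.2671  0.005 ]
b2 [ 0.4004 -0.2364  0.005 ]
```

```bash
cat >> h.py <<'E'
VP=np.array([.5146,.0400]);VA=-26.4
def vw(x,y,z):  # vise mm -> world m
    a=np.radians(VA);c,s=np.cos(a),np.sin(a)
    return np.array([VP[0]+(c*x-s*y)/1e3,VP[1]+(s*x+c*y)/1e3,z/1e3])
def wv(X):
    a=np.radians(VA);c,s=np.cos(a),np.sin(a);d=(np.asarray(X)[:2]-VP)*1e3
    return np.array([c*d[0]+s*d[1],-s*d[0]+c*d[1],X[2]*1e3])
RV=rot(VA+180)
E
python3 - <<'E'
from h import *
ctrl.command_gripper(0.0)
ctrl.goto(vw(-77,-150,120),RV); ctrl.move_l(vw(-77,-150,8))
hit=ctrl.move_l(vw(-77,-100,8),vel=.02,contact_N=4)
q=wv(ctrl.current_tool_pos());print(hit,q,ctrl.current_contact_force())
assert hit
yb=q[1]; ctrl.move_l(vw(-77,yb-15,8)); ctrl.move_l(vw(-77,-165,8)); ctrl.move_l(vw(-77,-165,17));ctrl.move_l(vw(0,-165,17))
print(ctrl.move_l(vw(0,yb-13,17),vel=.02,contact_N=20),wv(ctrl.current_tool_pos()),yb,ctrl.current_contact_force())
ctrl.move_l(vw(0,yb-30,17));ctrl.move_l(vw(0,yb-30,120))
ctrl.goto(vw(-10,0,200),RV);snap("wrist","vise2");print(ctrl.current_t())
im=cv2.imread("pics/vise2.png")[95:235,140:365];cv2.imwrite("pics/vise2c.png",cv2.resize(im,None,fx=3.5,fy=3.5,interpolation=cv2.INTER_CUBIC))
E
```

```text
True [ -77.02791058 -116.97447655    7.8999242 ] [-2.76856766 -9.82451846  0.85362322]
False [ 5.02120586e-02 -1.29990212e+02  1.69997376e+01] -116.97447654784139 [-0.60709679 -1.44347513 -0.59542227]
13.05
```

View pics/vise2c.png

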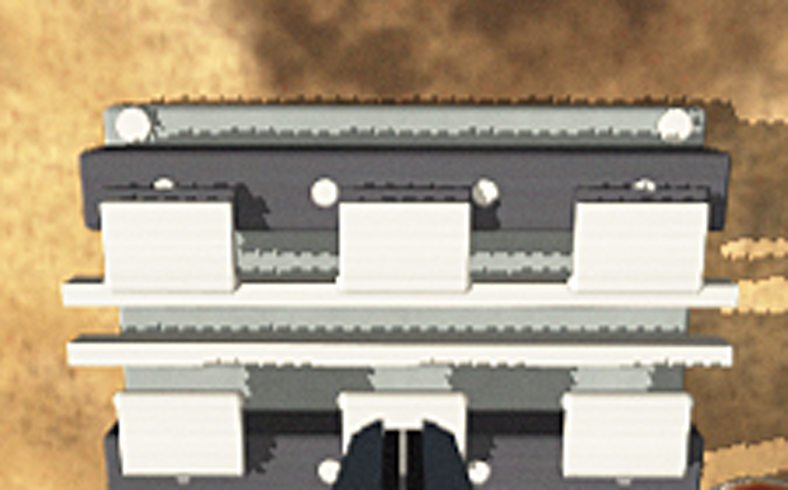

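Run:
```python
from h import *
c=load("vise2")
g=cv2.cvtColor(cv2.imread("pics/vise2.png"),cv2.COLOR_BGR2GRAY).astype(float)
def V(a): return (140+(a[0]+.5)/3.5-.5,95+(a[1]+.5)/3.5-.5)
def pr(n,pts,z):
    w=[wv(pix2w(c,V(a),z)) for a in pts];print(n,np.round([p[:2] for p in w],1).tolist(),"mid",np.mean(w,0)[:2].round(2))
pr("bedfront",[(105,106),(705,106)],.015)
pr("bed mid",[(121,318),(687,318)],.015)
pr("rail",[(82,152),(728,152)],.045)
pr("platesF",[(102,204),(708,204)],.055);pr("midF",[(339,204),(470,204)],.055)
pr("nosesF",[(105,290),(705,290)],.054)
pr("nosesR",[(115,394),(692,394)],.054)
pr("parF",[(62,283),(738,283)],.03);pr("parR",[(67,342),(732,342)],.03)
```

```text
bedfront [[-75.1, -104.1], [-75.4, 105.0]] mid [-75.27   0.43]
bed mid [[1.1, -104.6], [0.8, 105.0]] mid [0.94 0.21]
rail [[-62.0, -104.0], [-62.3, 104.8]] mid [-62.12   0.43]
platesF [[-46.6, -95.9], [-46.9, 96.8]] mid [-46.74   0.46]
midF [[-46.7, -20.5], [-46.8, 21.2]] mid [-46.74   0.35]
nosesF [[-18.4, -97.6], [-18.7, 98.6]] mid [-18.53   0.52]
nosesR [[17.5, -97.2], [17.2, 97.4]] mid [17.37  0.08]
parF [[-15.4, -119.9], [-15.8, 117.4]] mid [-15.59  -1.23]
parR [[6.1, -120.2], [5.7, 117.4]] mid [ 5.94 -1.4 ]
```

Run:
```python
from h import *
ctrl.goto(vw(0,-155,120),RV);ctrl.move_l(vw(0,-155,17));ctrl.move_l(vw(0,-138,17))
ctrl.move_l(vw(0,-128.3,17),vel=.015);print(wv(ctrl.current_tool_pos()))
ctrl.move_l(vw(0,-150,17));ctrl.move_l(vw(0,-150,120))
ctrl.goto(vw(-10,0,200),RV);snap("wrist","vise3");print(ctrl.current_t())
a=cv2.imread("pics/vise2.png");b=cv2.imread("pics/vise3.png")
w=[cv2.resize(i[168:204,x:x+40],None,fx=8,fy=8,interpolation=cv2.INTER_CUBIC) for i in(a,b) for x in(148,325)]
cv2.imwrite("pics/v3c.png",np.vstack([np.hstack(w[:2]),np.hstack(w[2:])]))
```

```text
[ 2.06576497e-02 -1.28269579e+02  1.69848186e+01]
17.575
```

View pics/v3c.png

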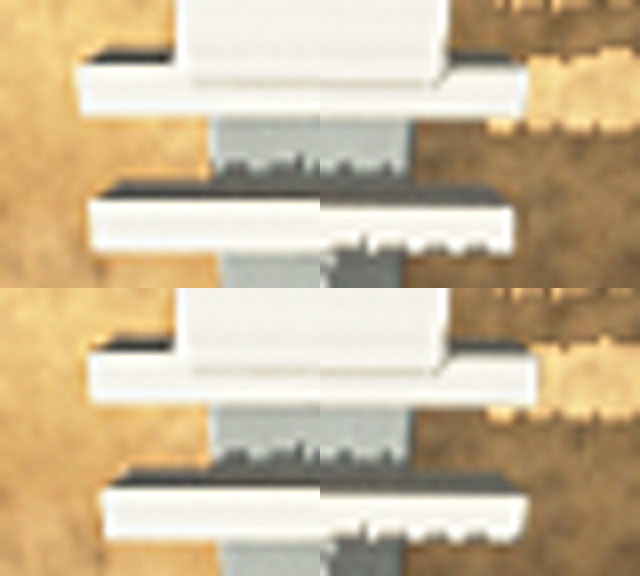

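```bash
cat >> h.py <<'E'
VP=vw(-.5,.35,0)[:2]
def pick_place(cx,cy,a,ys):
    R=rot(a);P=lambda z:np.array([cx,cy,z])
    ctrl.command_gripper(1.0)
    ctrl.goto(P(.12),R);ctrl.move_l(P(.04),vel=.12);print("dn",ctrl.move_l(P(.015),vel=.05,contact_N=8),ctrl.current_tool_pos())
    ctrl.command_gripper(0.0);print("w",ctrl.current_grip_width()*91,ctrl.current_grasp_force(),ctrl.current_tool_pos())
    ctrl.move_l(P(.10),vel=.1);print("w",ctrl.current_grip_width()*91,ctrl.current_contact_force())
    ctrl.goto(vw(0,ys,130),RV);print("w",ctrl.current_grip_width()*91)
    ctrl.move_l(vw(0,ys,72),vel=.1)
    print("w",ctrl.current_grip_width()*91,ctrl.current_contact_force());snap("side","pl%d"%ys)
E
python3 - <<'E'
from h import *
pick_place(.42138,-.21198,16.1+0,-76);print(ctrl.current_t(),ctrl.current_q())
im=cv2.imread("pics/pl-76.png")[110:250,180:360];cv2.imwrite("pics/plc.png",cv2.resize(im,None,fx=4,fy=4))
E
```

```text
dn False [ 0.42127951 -0.21190674  0.0148517 ]
w 45.79195443360866 29.879916662127464 [ 0.42137648 -0.21198236  0.0150342 ]
w 45.68263325859265 [ 0.29566022  0.20045686 -2.40878895]
w 45.7066663253499
w 45.49767413083824 [-0.39968038  0.09578353 -1.50730933]
26.45 [-1.03981869e+01  2.88156614e+01  1.05927600e+02 -5.07199699e-04
  4.52087646e+01 -7.39891551e+01]
```

View pics/plc.png

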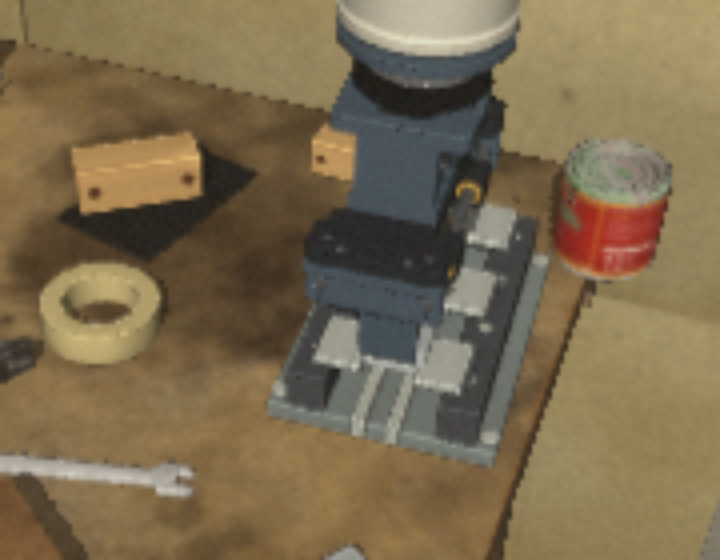

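```bash
cat >> h.py <<'E'
def lower(ys,width=66):
    print("touch",ctrl.move_l(vw(0,ys,58.5),vel=.02,contact_N=3),wv(ctrl.current_tool_pos()),ctrl.current_contact_force())
    ctrl.command_gripper(width/91);ctrl.sleep(.2)
    ctrl.move_l(vw(0,ys,130));print("t",ctrl.current_t())
E
python3 - <<'E'
from h import *
lower(-76)
pick_place(.29973,-.2848,30.1,76)
lower(76)
ctrl.command_gripper(.8)
ctrl.goto(vw(-10,0,210),RV);snap("wrist","vise4");ctrl.goto(np.array([.36,.215,.2]),rot(150));snap("wrist","mat1");snap("top","top2");print(ctrl.current_t())
a=cv2.imread("pics/vise4.png")[95:225,140:365];b=cv2.imread("pics/mat1.png")
cv2.imwrite("pics/c4.png",np.vstack([cv2.resize(a,(520,300)),cv2.resize(b[0:290],(520,294))]))
E
```

```text
touch True [ -0.99389194 -76.1568992   62.61453782] [-0.52091734  1.14776694 -0.65771715]
t 28.2583
dn False [ 0.29963227 -0.28470175  0.01485889]
w 45.70952672625525 29.999578797015936 [ 0.29974785 -0.28481622  0.01503068]
w 45.5753672444486 [ 0.30217868  0.90463968 -1.28571206]
w 45.78498861527406
w 45.45081723393881 [-0.50783143 -0.10013905 -0.41858584]
touch True [-0.92736012 75.71135797 61.9037153 ] [-2.8337536   1.94147589  1.1819226 ]
t 37.7083
39.6167
```

View pics/c4.png

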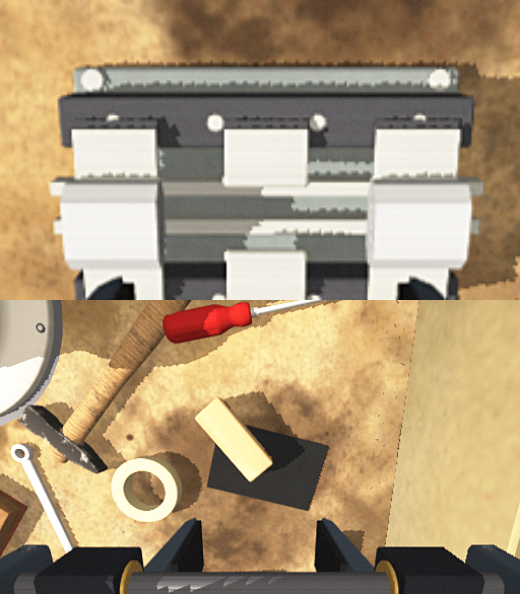

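```bash
cat > bar.py <<'E'
from h import *
def barpose(name,z=.043,roi=None,vth=None):
    c=load(name);im=cv2.imread(f"pics/{name}.png");h=cv2.cvtColor(im,cv2.COLOR_BGR2HSV)
    x0,y0,x1,y1=roi
    m=np.zeros(im.shape[:2],np.uint8);m[y0:y1,x0:x1]=((h[y0:y1,x0:x1,2]>vth)&(h[y0:y1,x0:x1,1]>50)).astype(np.uint8)
    m=cv2.morphologyEx(m,cv2.MORPH_OPEN,np.ones((3,3),np.uint8))
    n,l,s,_=cv2.connectedComponentsWithStats(m);k=1+np.argmax(s[1:,4])
    ys,xs=np.where(l==k)
    w=np.array([pix2w(c,(u,v),z)[:2]*1e3 for u,v in zip(xs,ys)],np.float32)
    (cx,cy),(a,b),ang=cv2.minAreaRect(w)
    if a>b: ang+=90;a,b=b,a
    return (cx,cy),(a,b),ang+90,s[k]   # ang+90 = direction of long side (deg)
if __name__=="__main__":
    im=cv2.imread("pics/mat1.png");h=cv2.cvtColor(im,cv2.COLOR_BGR2HSV)
    print("hsv top",h[140,230],h[120,218],h[160,250],"floor",h[100,180],h[110,250])
    for vth in(200,215,230): print(vth,barpose("mat1",roi=(185,88,275,186),vth=vth))
    c=load("mat1")
    for n,uv,z in[("matR",(321,144),.003),("matB",(304,208),.003),("matL",(205,180),.003)]:print(n,pix2w(c,uv,z).round(4))
E
python3 bar.py
```

```text
hsv top [ 26  71 255] [ 27  70 255] [ 26  70 255] floor [ 24  83 252] [ 17 122 150]
200 ((292.43170166015625, 216.33741760253906), (72.63277435302734, 109.73295593261719), 166.38697052001953, array([ 185,   88,   83,   84, 3173], dtype=int32))
215 ((292.0032653808594, 217.01071166992188), (71.52571868896484, 108.5831298828125), 166.38697052001953, array([ 185,   88,   83,   83, 3104], dtype=int32))
230 ((292.1168518066406, 217.19976806640625), (70.11356353759766, 107.89556121826172), 165.59076690673828, array([ 185,   88,   82,   83, 2997], dtype=int32))
matR [0.3687 0.309  0.003 ]
matB [0.4354 0.2504 0.003 ]
matL [0.3343 0.1539 0.003 ]
```

```bash
python3 -c "
import cv2
im=cv2.imread('pics/mat1.png')[85:215,180:330];cv2.imwrite('pics/bc.png',cv2.resize(im,None,fx=4.5,fy=4.5,interpolation=cv2.INTER_CUBIC))"
```

```text
(no output)
```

View pics/bc.png

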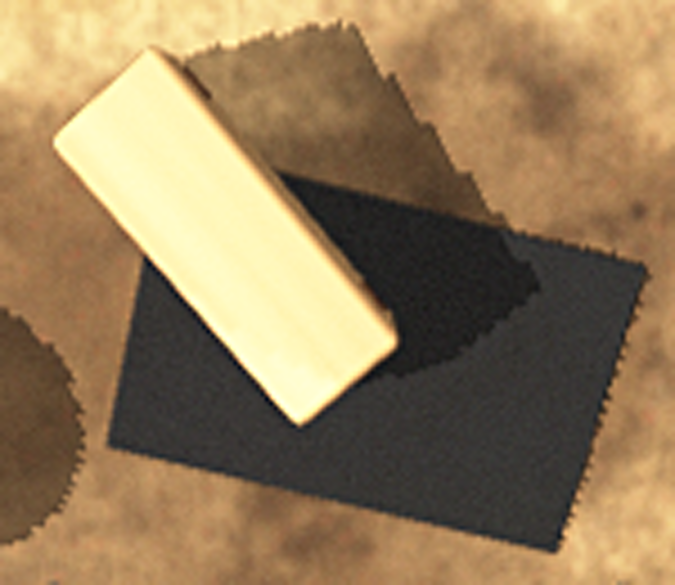

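Run:
```python
from h import *
c=load("mat1")
K=[pix2w(c,(180+(x+.5)/4.5-.5,85+(y+.5)/4.5-.5),.043)[:2] for x,y in[(155,47),(55,143),(300,427),(397,342)]]
K=np.array(K);print(K.round(4),[np.hypot(*(K[i]-K[i-1])).round(4) for i in range(4)])
m=K.mean(0);d=(K[2]+K[3]-K[0]-K[1]);th=np.degrees(np.arctan2(d[1],d[0]));print(m,th)
for a in(th,th-180):print(a,ctrl.ik(np.array([*m,.014]),rot(a)),)
for ys in(76,-76):print(ctrl.ik(vw(0,ys,70),rot(63.6)))
```

```text
[[0.2543 0.2252]
 [0.2609 0.1917]
 [0.3536 0.2078]
 [0.3467 0.241 ]] [np.float64(0.0937), np.float64(0.0342), np.float64(0.0941), np.float64(0.034)]
[0.30389037 0.21641459] 9.778313614203032
9.778313614203032 [ 2.62638585e+01  3.16048841e+01  1.23406015e+02 -2.54444375e-14
  2.49891012e+01  1.06485545e+02]
-170.22168638579697 [ 2.62638585e+01  3.16048841e+01  1.23406015e+02 -2.54444375e-14
  2.49891012e+01 -7.35144552e+01]
[ 5.08524886e+00  3.34290102e+01  9.51831699e+01 -2.54444375e-14
  5.13878199e+01  3.14852489e+01]
[-1.03932360e+01  2.90644798e+01  1.06059020e+02 -2.54444375e-14
  4.48765000e+01  1.60067640e+01]
```

Run:
```python
from h import *
R=rot(9.8);P=lambda z:np.array([.3039,.2164,z])
ctrl.command_gripper(1.0)
ctrl.goto(P(.12),R);ctrl.move_l(P(.05));print(ctrl.move_l(P(.0145),vel=.05,contact_N=8),ctrl.current_tool_pos())
ctrl.command_gripper(0.0);print("w",ctrl.current_grip_width()*91,ctrl.current_grasp_force())
ctrl.move_l(P(.14),vel=.1);print("w",ctrl.current_grip_width()*91,ctrl.current_contact_force())
RB=rot(VA+90)
ctrl.goto(vw(0,76,130),RB);print("w",ctrl.current_grip_width()*91)
print("touch",ctrl.move_l(vw(0,76,82),vel=.02,contact_N=3),wv(ctrl.current_tool_pos()),ctrl.current_contact_force(),ctrl.current_t())
snap("side","tap0")
im=cv2.imread("pics/tap0.png")[90:230,180:360];cv2.imwrite("pics/tap0c.png",cv2.resize(im,None,fx=4,fy=4))
```

```text
False [0.30395497 0.21641212 0.01459269]
w 35.76818942843678 30.000015199184418
w 35.59342813010569 [-0.77548894 -0.10519996 -2.15306728]
w 35.977375288967664
touch True [-4.27646494e-02  7.60060576e+01  8.70498015e+01] [0.90263169 1.36974431 3.7301117 ] 49.2083
```

View pics/tap0c.png

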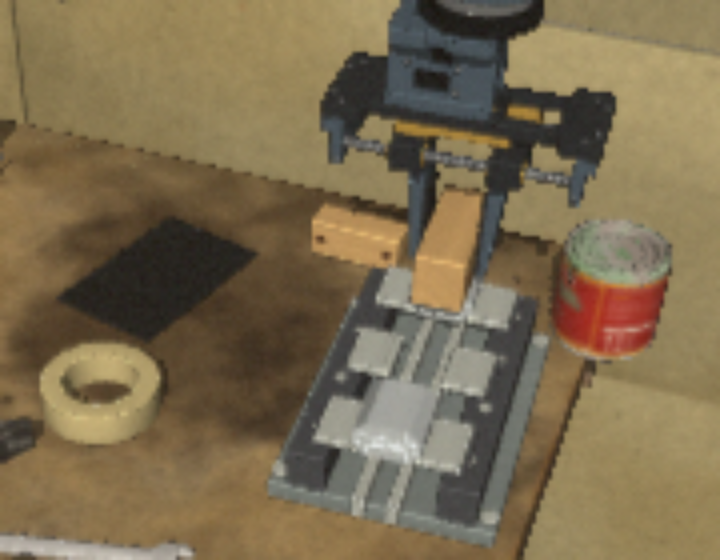

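```bash
cat >> h.py <<'E'
RB=rot(VA+90)
def press(ys,ztop=86,zend=66):
    z=ztop
    while z>=zend:
        h=ctrl.move_l(vw(0,ys,z),vel=.008,contact_N=30)
        f=ctrl.current_contact_force();q=wv(ctrl.current_tool_pos())
        print(z,h,q[2].round(2),np.round(f,1),round(ctrl.current_grip_width()*91,1))
        if f[2]>32 or h: break
        z-=1.5 if z>70 else .5
    ctrl.sleep(.3);print("end",wv(ctrl.current_tool_pos()),ctrl.current_contact_force())
    ctrl.move_l(vw(0,ys,q[2]+8),vel=.04)
E
python3 - <<'E'
from h import *
press(76);print(ctrl.current_t())
E
```

```text
86 False 86.4 [-0.9  0.4  6.8] 36.1
84.5 False 85.11 [-0.9  0.4  9.9] 35.9
83.0 False 83.71 [-0.4  1.  11.2] 35.8
81.5 False 81.62 [1.6 2.  1.7] 35.8
80.0 False 79.68 [ 0.8 -0.7 -1.8] 35.6
78.5 False 78.38 [ 0.   0.1 -2. ] 35.4
77.0 False 76.92 [-0.1 -0.3 -1.9] 35.9
75.5 False 75.42 [-1.1 -0.6 -2. ] 35.9
74.0 False 73.92 [ 0.8  0.9 -2.4] 35.6
72.5 False 72.41 [-0.5  0.1 -2.1] 35.7
71.0 False 70.91 [ 0.3 -0.2 -1.6] 35.7
69.5 False 69.43 [ 0.4 -0.8 -1.9] 35.8
69.0 False 68.99 [ 0.6 -1.2 -2.1] 35.7
68.5 False 68.46 [ 0.8  0.3 -1.7] 35.9
68.0 False 67.97 [ 0.5  0.4 -2.5] 35.6
67.5 False 67.47 [ 0.9  0.5 -2.4] 35.6
67.0 False 67.34 [-1.  -0.3  6.4] 35.6
66.5 False 67.3 [-5.1 -0.1 14.6] 36.1
66.0 False 67.25 [-5.9 -0.4 24.1] 35.3
end [ 0.11076248 76.09130295 67.23185142] [-6.07596626 -1.13043395 23.67299426]
55.6333
```

Run:
```python
from h import *
ctrl.move_l(vw(0,76,130));ctrl.goto(vw(0,-76,130),RB)
print("touch",ctrl.move_l(vw(0,-76,82),vel=.02,contact_N=3),wv(ctrl.current_tool_pos()),ctrl.current_grip_width()*91)
press(-76)
ctrl.move_l(vw(0,-76,130));print(ctrl.current_t(),ctrl.current_grip_width()*91)
```

```text
touch True [ 1.47359088e-02 -7.59987035e+01  8.70716186e+01] 35.48561289778847
86 False 86.29 [ 0.6 -1.   6.4] 35.8
84.5 False 84.95 [ 0.3  0.6 10.5] 35.6
83.0 False 83.51 [ 0.4 -0.3 10.7] 35.6
81.5 False 81.57 [0.7 1.4 1. ] 35.7
80.0 False 79.76 [-0.1  0.4 -1.1] 36.0
78.5 False 78.42 [-0.1 -1.2 -2.1] 35.5
77.0 False 76.93 [-0.7 -0.2 -1.9] 36.0
75.5 False 75.43 [ 1.   0.8 -1.3] 35.7
74.0 False 73.94 [-0.8  0.6 -2.2] 35.7
72.5 False 72.43 [-0.3  0.4 -1.8] 36.0
71.0 False 70.92 [ 0.7  0.5 -2.7] 35.6
69.5 False 69.43 [ 0.4  0.6 -1.9] 35.8
69.0 False 69.0 [-0.2  0.4 -2.3] 35.7
68.5 False 68.48 [-0.2  0.1 -2.4] 36.3
68.0 False 67.99 [ 0.1 -0.1 -2.9] 35.7
67.5 False 67.47 [ 1.2  0.4 -1.2] 36.0
67.0 False 67.36 [-2.5 -0.3  7.8] 35.9
66.5 False 67.27 [-4.1  0.6 19.9] 35.9
66.0 False 67.16 [-6.1 -0.5 31.5] 35.9
end [  0.16737242 -75.97533613  67.14430247] [-7.211912   -0.73572762 30.11886928]
65.575 35.825027104170104
```

Run:
```python
from h import *
M=np.array([.3515,.2315]);R=rot(43.7);P=lambda z:np.array([*M,z])
ctrl.goto(P(.13),R);ctrl.move_l(P(.03))
print(ctrl.move_l(P(.0135),vel=.02,contact_N=4),ctrl.current_tool_pos(),ctrl.current_grip_width()*91)
ctrl.command_gripper(.6);ctrl.sleep(.2);ctrl.move_l(P(.13))
ctrl.command_gripper(0.0)
def force(n=5):
    f=[]
    for _ in range(n): f.append(ctrl.current_contact_force());ctrl.sleep(.02)
    return np.mean(f,0)
yv=(vw(0,1,0)-vw(0,0,0))*1e3
for x in(-22,22):
    ctrl.goto(vw(x,-155,120),RV);ctrl.move_l(vw(x,-155,17));ctrl.move_l(vw(x,-132.5,17),vel=.05);ctrl.sleep(.2)
    f0=force();y=-132.5
    while y<-124:
        y+=.2;ctrl.move_l(vw(x,y,17),vel=.01);f=(force(3)-f0)@yv
        if f<-3.5:break
    ctrl.sleep(.5);print(x,y,wv(ctrl.current_tool_pos()),"N",(force()-f0)@yv)
    ctrl.move_l(vw(x,-150,17),vel=.05);ctrl.move_l(vw(x,-150,120))
ctrl.goto(vw(-10,0,210),RV);snap("wrist","vise5")
ctrl.goto(np.array([.40,.15,.24]),rot(150));snap("wrist","mat2");snap("side","side2")
print(ctrl.current_t())
a=cv2.imread("pics/vise5.png")[95:225,140:365];b=cv2.imread("pics/side2.png")[80:350,150:370]
b=cv2.resize(b,(480,589));a=cv2.resize(a,(315,182));c=cv2.resize(cv2.imread("pics/mat2.png")[:300],(315,185))
z=np.zeros((589-182-185,315,3),np.uint8)
cv2.imwrite("pics/fin.png",np.hstack([np.vstack([a,c,z]),b]))
cv2.imwrite("pics/v5c.png",cv2.resize(cv2.imread("pics/vise5.png")[95:225,140:365],None,fx=3.5,fy=3.5,interpolation=cv2.INTER_CUBIC))
```

```text
True [0.35132532 0.2314809  0.01436971] 35.80030513947162
-22 -128.10000000000025 [ -22.05573721 -128.26207194   16.9850633 ] N -5.901125460644215
22 -128.10000000000025 [  21.98507689 -128.2671107    16.99070746] N -4.891952580852385
95.6583
```

View pics/fin.png

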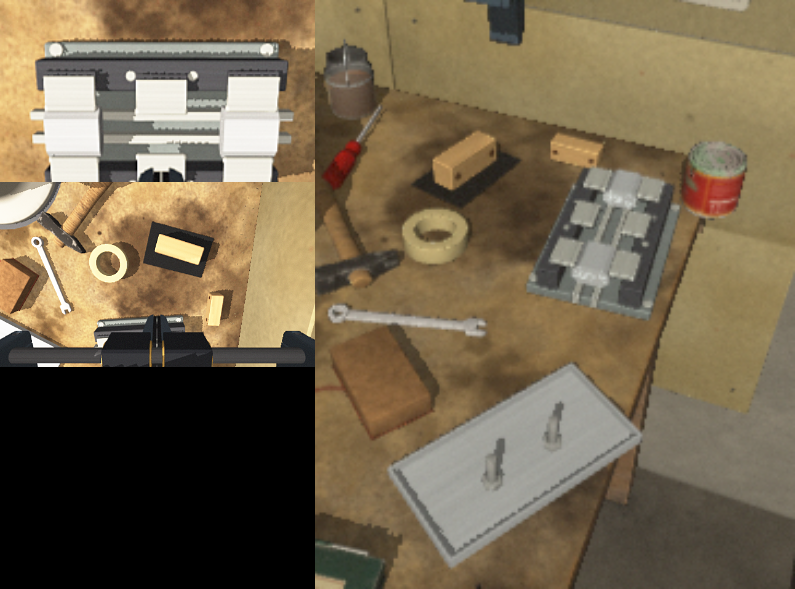

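View pics/v5c.png

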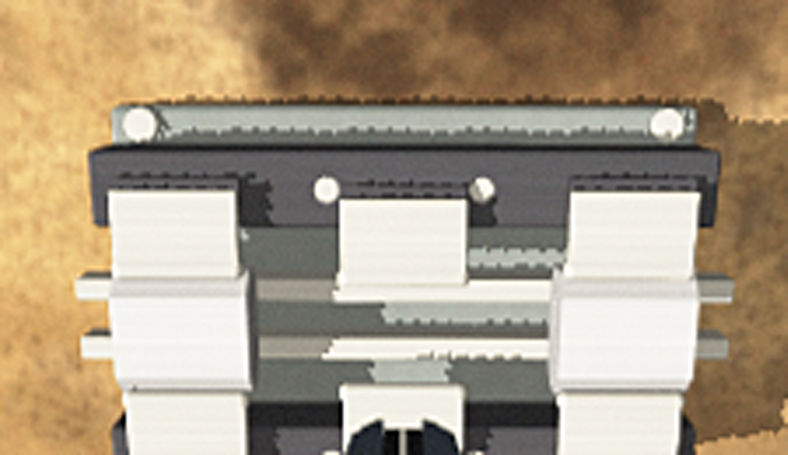

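```bash
python3 -c "
from bench import ctrl
print(ctrl.sign_off())"
```

```text
the job is handed in; nothing more can be done
None
```

The job is handed in after 96 s: both parallels are centred to well under 1 mm, and the two blocks present were tapped down onto them. Both parallels held against a light press of about 5 N (front, then rear alone), the tapping bar is back on the mat, and both bolts are still in the tray.

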